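# Drift the dish rack's holes into line and bolt the turntable

### The arm

A 6-joint arm with a two-finger parallel gripper is mounted at the origin on the work surface. World frame = base frame: x ahead of the robot, y to its left, z up, the work surface at z = 0. Lengths are in m, angles in rad, forces in N, time in s.
With the tool pointing down it reaches from about 0.375 to 0.925 m from the base axis. Payload 5.7 kg.
Tool frame: the origin (TCP) lies at the very end of the fingers, on their centre line; the grasp point (between the pads) lies 19 mm behind it; x points along the fingers, z is the direction in which the jaws open and shut, and the axes are right-handed (so a half turn about x gives the same grasp; the last joint's range is limited). The gripper opens to 88 mm and grips with 3 to 60 N. Pads are 20 mm wide; open, the fingers measure 115 mm over their backs; the gripper's body (75 mm by 178 mm) begins 61 mm behind the grasp point.
Start: joints at [1.086, 0.359, 1.51, -0, 1.272, -0.115], TCP at [0.217, 0.559, 0.223] pointing down, gripper open.
Joint ranges: [-2.97, 2.97], [-1.01, 2.36], [0.21, 2.38], [-0.96, 4.11], [0.2, 2.71], [-2.98, 2.98]. Speed limits (rad/s): [2.39, 2.39, 3.14, 3.14, 3.14, 3.14].

### API

Orientations are given as a unit quaternion [x, y, z, w].
In Python, from workcell import monitor, imaging, bot gives the robot as it stands.
- The arm moves only by the shell command python3 -m jog 'ROWS'. ROWS is JSON, one flat list of numbers, 7 for each row, row after row: the gripper's target within -1 to 1 (shut at 1, half-way at 0, fully open at -1), then the shift along the tool's x, y, z in m, then the turn, a rotation vector about the tool's x, y, z in degrees. In form: [fingers, x, y, z, wx, wy, wz, fingers, x, y, z, wx, wy, wz, ...]. A call has 1 to 5 rows; each row shifts and turns the pose as measured when the row begins, along the tool's axes as they then stand; what a row does not reach is not made up. A row lasts 1/8 s, in which the tool goes at most 62.5 mm and 10.7 degrees, less where a joint would pass 70% of its speed; a pose out of reach is approached as far as the arm can. A call is refused whole if a number of a shift passes 0.0625 or a number of a turn 10.7, either way. A call with a gripper value outside its range is refused whole. The fingers move at their own pace and stop on an object; the grip force is fixed at half the most. Time passes only in rows, so rows that do not move let the fingers close. It gives the time, the measured TCP pose, the force and the opening at its end, in the units of the state.
- monitor.observe(): the state, without advancing time (a new reading comes with each control period).
- imaging.capture(name): name is "side" or "top" or "wrist"; returns the picture (480x640x3 uint8, blue, green, red); there is no depth.
- imaging.camera_params(name): a dict with "fx", "fy", "cx", "cy" (pixels), "k1" (the pictures are not rectified: a ray, as slopes to the right and down, at radius r is drawn at 1 + k1 r^2 times it, then the intrinsics apply), "origin" and "attitude" of the camera in the world; the wrist camera has in their place "mount" (4x4, takes a point from camera to tool coordinates, whose origin is the TCP and whose axes are the tool frame's). Camera axes: x right, y up, looking along -z (the intrinsics and any distortion apply to the point x, -y, -z); pixel columns grow to the right and rows downward; lengths in m; the calibration is good to about 2 mm. A picture is of the moment at which its call begins: read the wrist's pose just before it. camera_params takes no time and is no camera call.
- bot.hand_in(): hands the job in, once; it reports no verdict.
The state is a dict: "time": time; "qpos": joint angles; "dq": joint speeds; "tau": joint torques, N m; "tcp_pos": TCP position; "ee_rot": TCP orientation; "contact_force": force on the tool from outside, world axes, zero at the start; "torque": the same for the moment, N m; "gripper_width": opening from 0.0 (shut) to 1.0 (fully open).
Only numpy, scipy, OpenCV 4.12 (cv2) and the standard library are available. Lean on these libraries where they do the work, as an engineer would, in place of code of your own. Each camera call takes 0.05 s, during which the arm holds its last target.

### The job

Lock the dish rack's turntable. Ease the tapered drift down through the hole in the rack's tab and on through the hidden hole in the yellow keeper plate below (feel for it: which way it is off is not known), gently and giving way to the side as it leads, until its thick straight shank fills both holes and has levered the rack round into line (its collar about 5 to 10 mm above the tab, no need to touch); then draw it out, stand it back in a socket of its wooden holder, and push the locking bolt fully home in the same holes and let go. Never force the drift or the bolt (a push of about 10 N is enough), do not touch the rack or its base with the gripper, and leave the crockery and cutlery undisturbed.

Things in the scene. Friction and masses are not known exactly. Their poses are not given: they have to be found in the camera images.
- base: black turntable base, fixed; origin at the middle of its underside on the table, on the rack's turning axis, z up. Its -x axis points along a steel fork to the keeper plate. The rack's top face and the tab's top are 79 mm up. Near the tab (within 110 mm of its hole) nothing in the rack stands over 24 mm above the tab
- keeper_mid (a point): middle of the top of the fork's seat, 205 mm out along base's -x and 70 mm up; axes as base's. The yellow keeper plate (70 x 130 x 10 mm, held fast) lies here, its top at this height, with a 25 mm round hole through it and 60 mm free below. The hole is right along x, but its y is anywhere from -15 to +15 mm from this point: not measured
- tab_hole (a point): middle of the top edge of the 25 mm round hole in the aluminium tab (60 mm wide, 8 mm thick) of the teal rack, 1 mm above the keeper. z up. Rack, tab and crockery turn about base's z, 205 mm away, against stiff friction (about 5.5 N at the hole, no spring: stays where left). At first it lies within 2 mm of keeper_mid; the hidden keeper hole is up to 17 mm to either side (base's y)
- drift_grip (a point): middle of the drift's red round handle (22 mm across, 60 mm long), z up the handle. Steel collar 38 mm across, 5 mm thick, its underside 35 mm below this point; then a straight shank 23.5 mm across, 34 mm long; then a 36 mm taper to a blunt 5 mm tip (touch down very slowly), 105 mm below this point. About 250 g. Starts upright in a holder socket, collar on the holder's top
- bolt_grip (a point): point on the axis of the bolt's black round grip (24 mm across, from 23 mm below to 22 mm above this point), z up. Brass collar 38 mm across, 5 mm thick, its underside 28 mm below this point; then a brass shank 22.5 mm across, 30 mm long, the last 6 mm chamfered to 12 mm across. 150 g. Starts upright in the other holder socket, collar on the holder's top
- holder: fixed wooden block, 80 x 160 mm, 80 mm tall, with two loose sockets 28 mm across and 75 mm deep in its top; origin at the middle of its underside; the sockets lie along its y axis at y = +45 and -45 mm. Which one holds the drift and which the bolt changes
- socket_a (a point): middle of the mouth of the holder's socket at its +y end, in the plane of the holder's top
- socket_b (a point): middle of the mouth of the holder's socket at its -y end, in the plane of the holder's top
- cup1: white ceramic cup, 70 mm across the mouth, 72 mm tall, standing in the rack; origin at the centre of its underside, z up
- cup2: white ceramic cup like cup1, standing in the rack
- cup3: white ceramic cup like cup1, standing in the rack
- cup4: white ceramic cup like cup1, standing in the rack
- plate: small green melamine plate, 140 mm across, lying in the middle of the rack; origin at the centre of its underside
- spoon: steel tablespoon, 190 mm long, lying on the table to the robot's left; not needed
- ladle: short aluminium ladle, 240 mm long, bowl 72 mm across, lying on the table to the robot's left; origin under the bowl; not needed

How it is judged:
On the way:
1. the drift stands upright with its straight shank through both holes: its collar less than 12 mm above the tab (horizontal distance between drift_grip and tab_hole below 0.006 m and z of drift_grip in the frame of tab_hole between 0.031 and 0.047 m and angle between drift_grip's own z axis and vertical below 0.12 rad), for 0.2 s.
At the end, for the whole second after the job is handed in: the bolt stands upright through both holes, within 6 mm of the tab hole's middle and its collar on the tab to within 3 mm; the drift stands in one of the holder's sockets (grip within 12 mm of the socket's middle, collar within 4 mm of the holder's top) (horizontal distance between bolt_grip and tab_hole below 0.006 m and z of bolt_grip in the frame of tab_hole between 0.024 and 0.031 m and angle between bolt_grip's own z axis and vertical below 0.12 rad and ((horizontal distance between drift_grip and socket_a below 0.012 m and z of drift_grip in the frame of socket_a between 0.028 and 0.039 m) or (horizontal distance between drift_grip and socket_b below 0.012 m and z of drift_grip in the frame of socket_b between 0.028 and 0.039 m))); the robot touches nothing.
It fails at once if the drift is forced: contacts of more than 35 N in sum between it and the rack, keeper or base (contact force between drift and base above 35 N).
It fails at once if the bolt is forced: contacts of more than 45 N in sum between it and the rack, keeper or base (contact force between bolt and base above 45 N).
It fails at once if the gripper pushes on the rack or its base (more than 3 N) (contact force between any of the fingers, the arm and base above 3 N).
It fails at once if a cup or the plate is tipped, or crockery or cutlery is moved by more than 30 mm (angle between any of cup1, cup2, cup3, cup4, plate's own z axis and vertical above 0.35 rad or distance of any of cup1, cup2, cup3, cup4, plate, spoon, ladle from where it was at the start of the episode above 0.03 m).
It also fails if it takes over 72 s, if anything falls off the work surface, if the arm or the gripper's body presses on something with over 40 N, if the wrist force passes 120 N, or if a joint passes its speed limit or range.

## Working session

There is one attempt and no reset: what is moved stays moved. The work goes in short steps, Python scripts to look and compute and a shell command to move; the robot and the scene stay as the last step left them, time stands still between calls to the robot, and variables do not carry over. Pictures are saved under pics/ and viewed, and the job is handed in when it is done.

```bash
ls; mkdir -p pics
python3 - <<'E'
from workcell import monitor, imaging, bot
import cv2
print(monitor.observe())
for n in ["side","top","wrist"]:
    print(n,imaging.camera_params(n))
    cv2.imwrite(f"pics/{n}0.png",imaging.capture(n))
print(monitor.observe()["time"])
E
```

```text
pics
{'time': 0.0, 'qpos': array([ 1.08588080e+00,  3.59466850e-01,  1.51144839e+00, -9.94233791e-06,
        1.27252260e+00, -1.15075530e-01]), 'dq': array([-1.82244038e-03, -5.21943770e-05, -3.65159933e-05, -3.36527943e-05,
        4.03772874e-04,  7.01321163e-04]), 'tau': array([-1.89699014e-03, -5.15384316e+01, -2.70725065e+01,  6.70336769e-02,
        3.51843482e-02, -1.12278090e-04]), 'tcp_pos': array([0.21654261, 0.55879839, 0.22182626]), 'ee_rot': array([-0.39984956,  0.58398404,  0.39923487,  0.58283315]), 'contact_force': array([-0.40826435,  0.41451755,  0.16865181]), 'torque': array([0.02247641, 0.01675256, 0.00220523]), 'gripper_width': 0.9979643429010978}
side {'fx': 618.0433159523532, 'fy': 618.0433159523532, 'cx': 319.60188858262734, 'cy': 238.51771607942, 'k1': -0.171271157777732, 'origin': array([-0.09864296, -0.76930467,  0.76414463]), 'attitude': array([ 0.45316269, -0.17105149, -0.30356472,  0.82050803])}
top {'fx': 495.8588583836578, 'fy': 495.8588583836578, 'cx': 313.34244830381806, 'cy': 229.62798631561867, 'k1': -0.10548700769249514, 'origin': array([0.40768935, 0.03987378, 1.20458674]), 'attitude': array([-0.0646127 ,  0.06488303,  0.70686602, -0.70139562])}
wrist {'fx': 421.48412426512266, 'fy': 421.48412426512266, 'cx': 315.7051795465554, 'cy': 241.19945930485798, 'k1': -0.016852237624087406, 'mount': array([[ 1.09489356e-03,  2.93888683e-01, -9.55839026e-01,
        -1.62355836e-01],
       [ 2.93551035e-04,  9.55839463e-01,  2.93889154e-01,
         8.16688027e-02],
       [ 9.99999358e-01, -6.02364876e-04,  9.60271143e-04,
        -2.87759197e-04],
       [ 0.00000000e+00,  0.00000000e+00,  0.00000000e+00,
         1.00000000e+00]])}
0.15
```

View pics/top0.png

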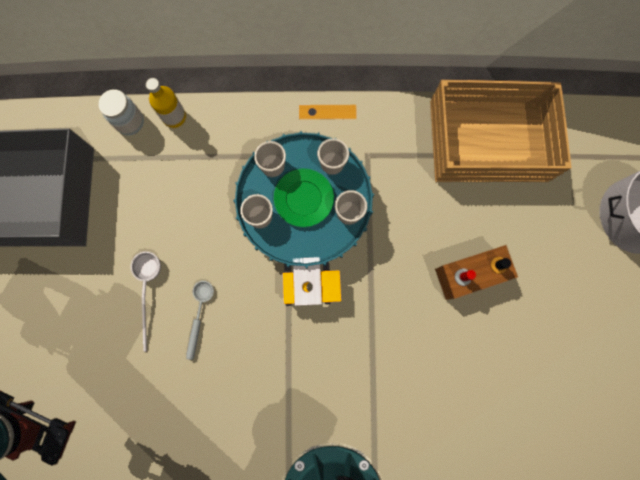

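View pics/side0.png

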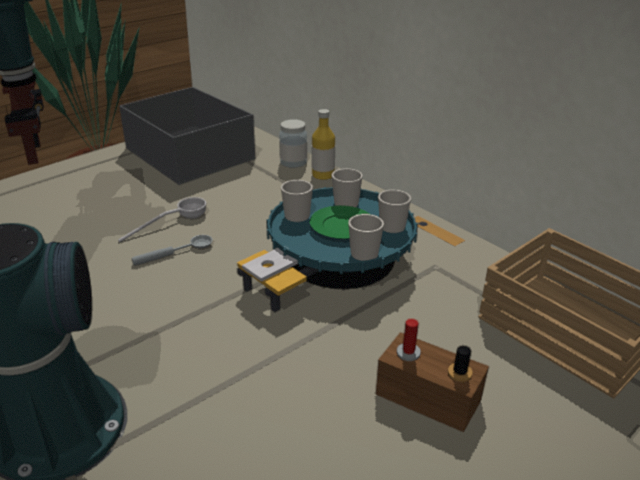

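View pics/wrist0.png

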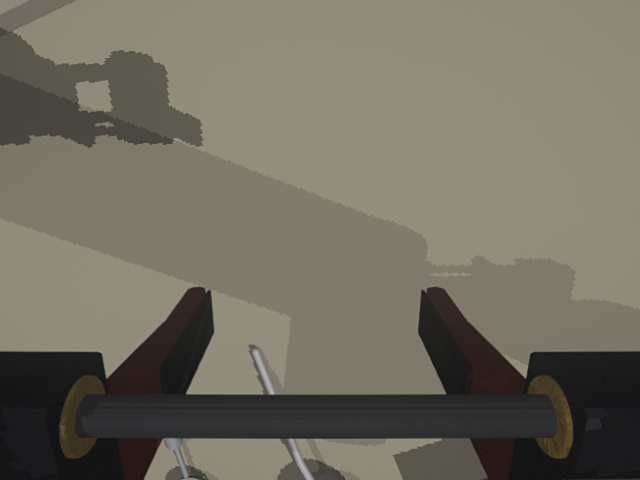

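```bash
cat > h.py <<'E'
import numpy as np, cv2
from scipy.spatial.transform import Rotation as R
from workcell import monitor, imaging, bot
def cam(n, st=None):
    p=imaging.camera_params(n)
    if n=="wrist":
        st=st or monitor.observe()
        T=np.eye(4);T[:3,:3]=R.from_quat(st["ee_rot"]).as_matrix();T[:3,3]=st["tcp_pos"]
        M=T@p["mount"]; o=M[:3,3];A=M[:3,:3]
    else:
        o=p["origin"];A=R.from_quat(p["attitude"]).as_matrix()
    return p,o,A
def ray(n,u,v,st=None):
    p,o,A=cam(n,st)
    d=np.array([(u-p["cx"])/p["fx"],(v-p["cy"])/p["fy"]]);s=d.copy()
    for _ in range(20): s=d/(1+p["k1"]*(s@s))
    r=A@np.array([s[0],-s[1],-1]);return o,r/np.linalg.norm(r)
def onz(n,u,v,z,st=None):
    o,r=ray(n,u,v,st);return o+r*(z-o[2])/r[2]
def proj(n,P,st=None):
    p,o,A=cam(n,st);c=A.T@(np.asarray(P)-o);s=np.array([c[0],-c[1]])/(-c[2])
    s=s*(1+p["k1"]*(s@s));return np.array([p["cx"]+p["fx"]*s[0],p["cy"]+p["fy"]*s[1]])
def state():
    s=monitor.observe();Rm=R.from_quat(s["ee_rot"]).as_matrix()
    print("t",round(s["time"],2),"tcp",s["tcp_pos"].round(4),"F",s["contact_force"].round(1),"w",round(s["gripper_width"],3))
    print("x",Rm[:,0].round(3),"y",Rm[:,1].round(3),"z",Rm[:,2].round(3),"q",s["qpos"].round(3));return s,Rm
def delta(P,zax=None):
    """shift in tool axes to P, and rotvec deg to make x down, z along zax (either sign)"""
    s,Rm=state();print("shift tool",(Rm.T@(np.array(P)-s["tcp_pos"])).round(4))
    if zax is not None:
        best=None
        for sg in (1,-1):
            z=sg*np.array([zax[0],zax[1],0]);z/=np.linalg.norm(z);x=np.array([0,0,-1.]);y=np.cross(z,x)
            rv=np.degrees(R.from_matrix(Rm.T@np.stack([x,y,z],1)).as_rotvec())
            print("turn",rv.round(2))
E
python3 - <<'E'
from h import *
a=cv2.imread("pics/top0.png");b=cv2.imread("pics/side0.png")
def crop(im,u0,v0,w,h,f): return cv2.resize(im[v0:v0+h,u0:u0+w],None,fx=f,fy=f,interpolation=cv2.INTER_NEAREST)
A=np.hstack([crop(a,270,250,80,60,5),crop(a,435,240,80,60,5)]);B=np.hstack([crop(b,228,230,80,60,5),crop(b,375,310,120,90,10/3)[:300]])
cv2.imwrite("pics/z0.png",np.vstack([A,B]))
state()
E
```

```text
t 0.15 tcp [0.2166 0.559  0.222 ] F [0.2 0.5 0.4] w 1.001
x [-0.001 -0.001 -1.   ] y [-0.932  0.361  0.   ] z [ 0.361  0.932 -0.001] q [ 1.086  0.359  1.511 -0.     1.273 -0.115]
```

View pics/z0.png

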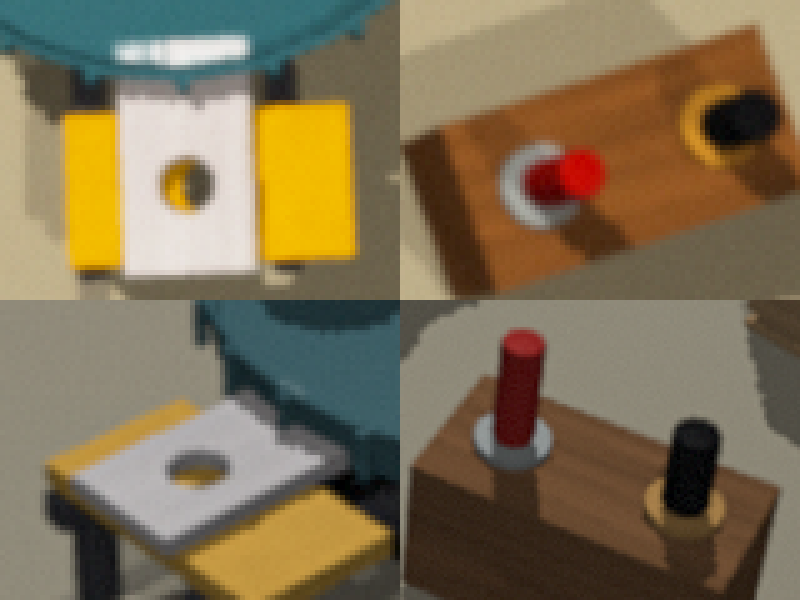

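Run:
```python
from h import *
print("tab",onz("top",307.4,287,.079), onz("side",228+198/5,230+469/5,.079))
print("drift collar top",onz("top",463.2,277,.085),"side",onz("side",375+513/3.333-120*0,310+(440-300)/3.333,.085))
# side crop2 origin x: panel starts 400
print("drift side",onz("side",375+(513-400)/3.333,310+(440-300)/3.333,.085))
print("bolt",onz("top",498.6,264.8,.085),onz("side",375+(685-400)/3.333,310+(505-300)/3.333,.085))
print("handle top",onz("top",435+(582-400)/5,240+174/5,.145),onz("side",375+(523-400)/3.333,310+(343-300)/3.333,.145))
print("bolt top",onz("top",435+(760-400)/5,240+117/5,.130),onz("side",375+(697-400)/3.333,310+(428-300)/3.333,.130))
a=cv2.imread("pics/top0.png")
for v in range(282,293): print([tuple(int(x) for x in a[v,u]) for u in range(301,315,1)])
hsv=cv2.cvtColor(a,cv2.COLOR_BGR2HSV)
yel=((hsv[...,0]>20)&(hsv[...,0]<30)&(hsv[...,1]>200)&(hsv[...,2]>150)).astype(np.uint8);yel[:255]=0;yel[310:]=0;yel[:,:270]=0;yel[:,350:]=0
c=cv2.findNonZero(yel);r=cv2.minAreaRect(c);print(r);bx=cv2.boxPoints(r)
P=[onz("top",*q,.07)for q in bx];print(np.array(P).round(4),np.mean(P,0))
teal=((hsv[...,0]>85)&(hsv[...,0]<100)&(hsv[...,1]>120)).astype(np.uint8);teal[:,:220]=0;teal[:,390:]=0;teal[:120]=0;teal[275:]=0
cs,_=cv2.findContours(teal,0,1);cc=max(cs,key=cv2.contourArea);(u,v),rr=cv2.minEnclosingCircle(cc);print(u,v,rr,onz("top",u,v,.079))
```

```text
tab [0.48449518 0.05309859 0.079     ] [ 0.37057261 -0.09455969  0.079     ]
drift collar top [ 0.50280823 -0.30224739  0.085     ] side [ 0.64543193 -0.437922    0.085     ]
drift side [ 0.49707441 -0.30529234  0.085     ]
bolt [ 0.52966917 -0.38719018  0.085     ] [ 0.52475122 -0.38983382  0.085     ]
handle top [ 0.50221318 -0.30227694  0.145     ] [ 0.49757484 -0.3039851   0.145     ]
bolt top [ 0.52761372 -0.38943901  0.13      ] [ 0.5273181  -0.38685309  0.13      ]
[(211, 217, 227), (200, 206, 219), (171, 184, 198), (128, 153, 174), (92, 131, 158), (62, 117, 154), (48, 109, 147), (61, 108, 137), (95, 119, 136), (141, 151, 163), (182, 188, 198), (204, 210, 222), (210, 216, 227), (210, 217, 226)]
[(203, 211, 221), (174, 189, 201), (114, 144, 170), (51, 115, 154), (23, 108, 153), (4, 105, 151), (14, 94, 134), (36, 82, 110), (59, 84, 97), (88, 103, 111), (141, 148, 160), (185, 192, 205), (205, 212, 224), (210, 216, 227)]
[(191, 201, 213), (135, 160, 182), (59, 120, 158), (4, 108, 155), (0, 107, 154), (0, 98, 144), (30, 85, 115), (45, 71, 88), (53, 72, 80), (60, 76, 85), (98, 110, 
[... 1484 characters left out ...]
152, 203), (65, 133, 170), (104, 132, 148), (155, 165, 177), (192, 200, 211), (211, 217, 227), (213, 220, 228), (212, 217, 227)]
[(216, 221, 230), (215, 222, 229), (214, 219, 229), (192, 204, 220), (174, 200, 220), (148, 192, 221), (128, 187, 218), (137, 184, 213), (168, 193, 211), (196, 207, 218), (212, 218, 227), (218, 222, 230), (215, 220, 229), (212, 219, 228)]
((311.5523376464844, 286.9415588378906), (31.118680953979492, 56.69035720825195), 86.8201675415039)
[[ 0.5176  0.1104  0.07  ]
 [ 0.5238 -0.0195  0.07  ]
 [ 0.4529 -0.0223  0.07  ]
 [ 0.4468  0.1063  0.07  ]] [0.48528824 0.04371255 0.07      ]
303.5530090332031 199.2106170654297 68.57648468017578 [0.68890751 0.06093816 0.079     ]
```

```bash
python3 -m jog '[-1,-0.01,-0.039,-0.031,-8,0,0, -1,-0.01,-0.039,-0.031,-8,0,0, -1,0,-0.039,-0.031,-7.7,0,0, -1,0,-0.03,-0.05,0,0,0, -1,0,-0.03,-0.05,0,0,0]'
python3 - <<'E'
from h import *
delta((.5,-.3035,.23),(-.043,.999))
E
```

```text
time: 0.78
tcp_pos: [0.3771, 0.3439, 0.2413]
ee_rot: [0.516, -0.484, -0.516, -0.483]
contact_force: [1.3, 1.0, 0.8]
gripper_width: 0.999
t 0.78 tcp [0.3771 0.3439 0.2413] F [1.3 1.  0.8] w 0.999
x [-0.001 -0.001 -1.   ] y [-0.998 -0.065  0.001] z [-0.065  0.998 -0.001] q [ 6.040e-01  2.120e-01  1.674e+00 -1.000e-03  1.257e+00 -1.032e+00]
shift tool [ 0.0121 -0.0804 -0.654 ]
turn [ 1.28 -0.07 -0.06]
turn [-1.7872e+02  9.0000e-02 -1.2000e-01]
```

```bash
python3 -m jog '[-1,0,-0.02,-0.06,1.3,0,0, -1,0,-0.02,-0.06,0,0,0, -1,0,-0.02,-0.06,0,0,0, -1,0,-0.02,-0.06,0,0,0, -1,0,0,-0.03,0,0,0]'
python3 - <<'E'
from h import *
import json
s,_=state()
cv2.imwrite("pics/w1.png",imaging.capture("wrist"))
json.dump({k:v.tolist() for k,v in s.items() if k in("tcp_pos","ee_rot")},open("w1.json","w"))
E
```

```text
time: 1.4
tcp_pos: [0.4701, 0.0778, 0.2415]
ee_rot: [0.511, -0.49, -0.509, -0.49]
contact_force: [1.0, 0.5, 1.3]
gripper_width: 1.002
t 1.4 tcp [0.4701 0.0778 0.2415] F [1.  0.5 1.3] w 1.002
x [ 0.001 -0.001 -1.   ] y [-0.999 -0.04  -0.001] z [-0.04   0.999 -0.001] q [ 0.02   0.16   1.742 -0.002  1.238 -1.591]
```

View pics/w1.png

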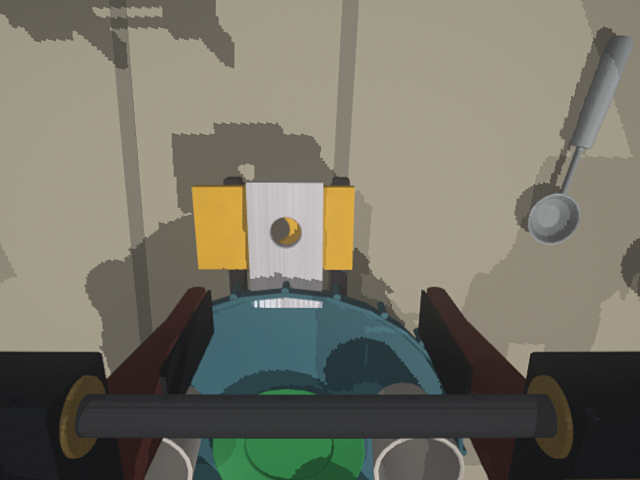

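Run:
```python
import cv2
a=cv2.imread("pics/w1.png")[172:292,186:366]
cv2.imwrite("pics/z1.png",cv2.resize(a,None,fx=4.4,fy=4.4,interpolation=cv2.INTER_CUBIC))
b=cv2.imread("pics/w1.png")[207:257,256:316]
cv2.imwrite("pics/z1b.png",cv2.resize(b,None,fx=10,fy=10,interpolation=cv2.INTER_NEAREST))
```

```text
(no output)
```

View pics/z1b.png

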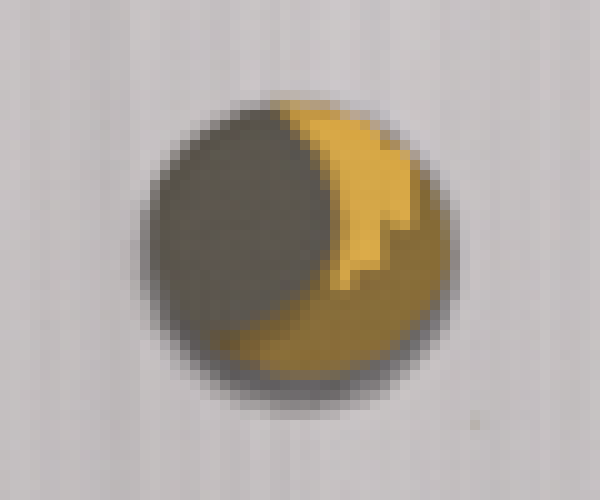

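Run:
```python
from h import *
import json
from scipy.optimize import least_squares
s={k:np.array(v) for k,v in json.load(open("w1.json")).items()}
f=lambda x,y,z:onz("wrist",256+x/10-.5,207+y/10-.5,z,s)[:2]
t=f(302.5,253,.079);print("tab",t)
pts=np.array([f(*p,.07) for p in[(282,110),(318,150),(335,195),(337,225),(325,265),(295,300),(250,325),(212,337)]])
r=least_squares(lambda c:np.linalg.norm(pts-c,axis=1)-.0125,t);print("keeper r fixed",r.x,r.fun*1e3,r.x-t)
print("corners")
for u,v in[(193,187),(196,270),(354,186),(353,269)]:print(onz("wrist",u,v,.07,s)[:2])
for u,v in[(247,183),(323,182)]:print(onz("wrist",u,v,.079,s)[:2])
```

```text
tab [0.48148089 0.05370665]
keeper r fixed [0.48005887 0.04295156] [-0.97528255 -0.25874012  0.27862727  0.54249064  0.52399342  0.06309355
 -0.5365939  -0.61273147] [-0.00142202 -0.01075509]
corners
[ 0.44991718 -0.02169714]
[ 0.52088742 -0.02234059]
[0.44389678 0.10669731]
[0.51441437 0.11060129]
[0.44344743 0.02293886]
[0.44027875 0.08168909]
```

```bash
python3 -m jog '[-1,0,-0.005,-0.0625,0,0,0, -1,0,-0.005,-0.0625,0,0,0, -1,0,0,-0.0625,0,0,0, -1,0,0,-0.0625,0,0,0, -1,0,0,-0.0625,0,0,0]';python3 -m jog '[-1,0.02,0,-0.05,0,0,0,-1,0,0,-0.01,0,0,0]'
python3 - <<'E'
from h import *
import json
s,_=state()
cv2.imwrite("pics/w2.png",imaging.capture("wrist"))
json.dump({k:v.tolist() for k,v in s.items() if k in("tcp_pos","ee_rot")},open("w2.json","w"))
E
```

```text
time: 2.08
tcp_pos: [0.4924, -0.2314, 0.2417]
ee_rot: [0.512, -0.488, -0.511, -0.488]
contact_force: [1.1, -0.4, 0.3]
gripper_width: 0.999
time: 2.33
tcp_pos: [0.4954, -0.2962, 0.2211]
ee_rot: [0.512, -0.489, -0.509, -0.489]
contact_force: [-0.1, -0.2, 0.4]
gripper_width: 1.001
t 2.33 tcp [ 0.4954 -0.2962  0.2211] F [-0.1 -0.2  0.4] w 1.001
x [ 0.002 -0.002 -1.   ] y [-0.999 -0.043 -0.002] z [-0.043  0.999 -0.002] q [-0.659  0.326  1.565 -0.     1.248 -2.272]
```

View pics/w2.png

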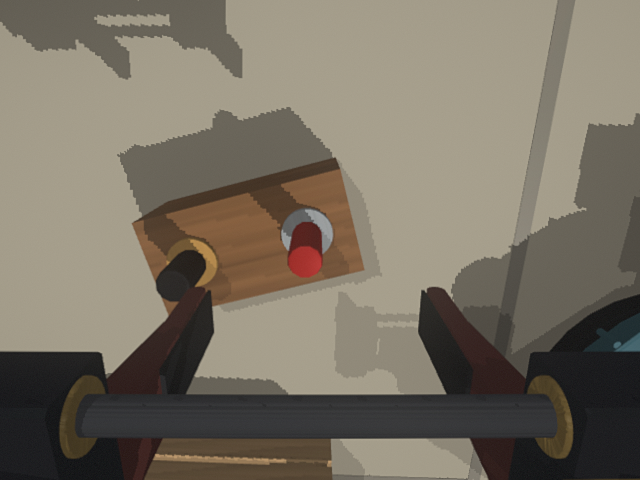

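Run:
```python
from h import *
import json
s={k:np.array(v) for k,v in json.load(open("w2.json")).items()}
print("drift top",onz("wrist",305.5,261.5,.145,s)[:2],"collar",onz("wrist",306.5,234,.085,s)[:2])
print("bolt top",onz("wrist",176,281,.130,s)[:2],"collar",onz("wrist",191,262,.085,s)[:2])
delta((.5,-.303,.1),(-.043,.999))
```

```text
drift top [ 0.50005446 -0.30250725] collar [ 0.50033755 -0.30333545]
bolt top [ 0.52269852 -0.38632657] collar [ 0.5261085  -0.38956339]
t 2.38 tcp [ 0.496  -0.2964  0.222 ] F [ 0.7 -1.9 -0.1] w 0.998
x [ 0.004 -0.003 -1.   ] y [-0.999 -0.043 -0.003] z [-0.043  0.999 -0.003] q [-0.658  0.325  1.564 -0.     1.248 -2.272]
shift tool [ 0.122  -0.0033 -0.0064]
turn [ 0.01 -0.18  0.2 ]
turn [-179.99   -0.31   -0.28]
```

```bash
python3 -m jog '[-1,0.03,-0.0033,-0.0064,0,0,0, -1,0.03,0,0,0,0,0, -1,0.03,0,0,0,0,0,-1,0.015,0,0,0,0,0,-1,0,0,0,0,0,0]'
python3 - <<'E'
from h import *
delta((.5003,-.303,.105),(-.043,.999))
E
```

```text
time: 3.0
tcp_pos: [0.5028, -0.2966, 0.1177]
ee_rot: [0.514, -0.487, -0.509, -0.489]
contact_force: [0.2, -0.3, 0.7]
gripper_width: 1.006
t 3.0 tcp [ 0.5028 -0.2966  0.1177] F [ 0.2 -0.3  0.7] w 1.006
x [ 0.007 -0.002 -1.   ] y [-0.999 -0.047 -0.007] z [-0.047  0.999 -0.002] q [-0.653  0.444  1.666  0.003  1.024 -2.272]
shift tool [ 0.0127  0.0029 -0.0062]
turn [ 0.23 -0.14  0.4 ]
turn [-179.76   -0.63   -0.22]
```

```bash
python3 -m jog '[-1,0.007,0.003,-0.0063,0.2,0,0.4, -1,0.005,0,0,0,0,0,-1,0,0,0,0,0,0]'
python3 - <<'E'
from h import *
delta((.5003,-.303,.105),(-.043,.999))
E
```

```text
time: 3.38
tcp_pos: [0.5017, -0.3041, 0.1077]
ee_rot: [0.513, -0.489, -0.509, -0.488]
contact_force: [0.1, 0.6, -0.5]
gripper_width: 0.999
t 3.38 tcp [ 0.5017 -0.3041  0.1077] F [ 0.1  0.6 -0.5] w 0.999
x [ 0.003 -0.005 -1.   ] y [-0.999 -0.044 -0.003] z [-0.044  0.999 -0.005] q [-6.610e-01  4.610e-01  1.667e+00 -2.000e-03  1.008e+00 -2.275e+00]
shift tool [0.0027 0.0014 0.0011]
turn [ 0.06 -0.3   0.17]
turn [-179.94   -0.26   -0.47]
```

```bash
python3 -m jog '[-1,0.0027,0.0014,0.0008,0,-0.3,0.2, 1,0,0,0,0,0,0,1,0,0,0,0,0,0,1,0,0,0,0,0,0,1,0,0,0,0,0,0]'
python3 - <<'E'
from h import *
delta((.5003,-.303,.105),(-.043,.999))
E
```

```text
time: 4.0
tcp_pos: [0.5006, -0.3038, 0.1056]
ee_rot: [0.511, -0.489, -0.511, -0.489]
contact_force: [0.9, 0.8, -0.0]
gripper_width: 0.584
t 4.0 tcp [ 0.5006 -0.3038  0.1056] F [ 0.9  0.8 -0. ] w 0.584
x [ 0. -0. -1.] y [-0.999 -0.044 -0.   ] z [-0.044  0.999 -0.   ] q [-0.663  0.465  1.667 -0.     1.009 -2.278]
shift tool [0.0006 0.0002 0.0008]
turn [ 0.03 -0.03  0.02]
turn [-1.7997e+02 -3.0000e-02 -4.0000e-02]
```

```bash
python3 -m jog '[1,0,0,0,0,0,0,1,0,0,0,0,0,0,1,0,0,0,0,0,0,1,0,0,0,0,0,0]'; python3 -m jog '[1,0,0,0,0,0,0,1,0,0,0,0,0,0]'
python3 - <<'E'
from h import *
delta((.5003,-.303,.105),(-.043,.999))
E
```

```text
time: 4.5
tcp_pos: [0.5005, -0.3035, 0.1056]
ee_rot: [0.511, -0.489, -0.511, -0.489]
contact_force: [0.0, 0.1, 0.2]
gripper_width: 0.249
time: 4.75
tcp_pos: [0.5005, -0.3035, 0.1056]
ee_rot: [0.511, -0.489, -0.511, -0.489]
contact_force: [0.2, -0.1, -0.1]
gripper_width: 0.245
t 4.75 tcp [ 0.5005 -0.3035  0.1056] F [ 0.2 -0.1 -0.1] w 0.245
x [ 0. -0. -1.] y [-0.999 -0.044 -0.   ] z [-0.044  0.999 -0.   ] q [-0.663  0.465  1.667  0.     1.009 -2.278]
shift tool [0.0006 0.0002 0.0005]
turn [ 0.04 -0.    0.01]
turn [-1.7996e+02 -1.0000e-02 -0.0000e+00]
```

```bash
python3 -m jog '[1,-0.01,0,0,0,0,0,1,-0.03,0,0,0,0,0,1,-0.04,0,0,0,0,0,1,-0.04,0,0,0,0,0,1,-0.01,0.005,0.04,0,0,0]'; python3 -m jog '[1,0,0.004,0.06,0,0,0,1,0,0.003,0.06,0,0,0,1,0,0,0.06,0,0,0,1,0,0,0.06,0,0,0,1,0,0,0.05,0,0,0]';python3 - <<'E'
from h import *
delta((.4825,.0485,.19),(-.043,.999))
E
```

```text
time: 5.38
tcp_pos: [0.4934, -0.2648, 0.2396]
ee_rot: [-0.51, 0.49, 0.511, 0.489]
contact_force: [0.9, 1.3, -1.9]
gripper_width: 0.242
time: 6.0
tcp_pos: [0.4742, 0.0308, 0.2438]
ee_rot: [0.51, -0.49, -0.507, -0.492]
contact_force: [0.4, -0.1, -3.2]
gripper_width: 0.245
t 6.0 tcp [0.4742 0.0308 0.2438] F [ 0.4 -0.1 -3.2] w 0.245
x [ 0.005 -0.001 -1.   ] y [-0.999 -0.036 -0.005] z [-0.036  0.999 -0.001] q [-8.000e-02  1.540e-01  1.743e+00 -1.000e-03  1.240e+00 -1.686e+00]
shift tool [ 0.0538 -0.0087  0.0174]
turn [-0.41 -0.08  0.27]
turn [1.7959e+02 4.2000e-01 1.3000e-01]
```

Now look from side and wrist with the drift held, once above the tab.

```bash
python3 -m jog '[1,0.025,-0.0087,0.0174,-0.4,0,0.3,1,0.025,0,0,0,0,0,1,0.004,0,0,0,0,0,1,0,0,0,0,0,0]'
python3 - <<'E'
from h import *
delta((.4825,.0485,.19),(-.043,.999))
cv2.imwrite("pics/w3.png",imaging.capture("wrist"))
b=imaging.capture("side");cv2.imwrite("pics/s3.png",b)
cv2.imwrite("pics/s3z.png",cv2.resize(b[150:320,180:400],None,fx=3.5,fy=3.5))
E
```

```text
time: 6.5
tcp_pos: [0.4821, 0.0531, 0.1914]
ee_rot: [0.513, -0.487, -0.511, -0.488]
contact_force: [0.4, -0.1, -2.4]
gripper_width: 0.246
t 6.5 tcp [0.4821 0.0531 0.1914] F [ 0.4 -0.1 -2.4] w 0.246
x [ 0.002 -0.001 -1.   ] y [-0.999 -0.049 -0.002] z [-0.049  0.999 -0.001] q [-3.200e-02  2.260e-01  1.793e+00 -1.000e-03  1.120e+00 -1.652e+00]
shift tool [ 0.0014 -0.0002 -0.0047]
turn [ 0.36 -0.05  0.13]
turn [-1.7964e+02 -2.1000e-01 -9.0000e-02]
```

View pics/w3.png

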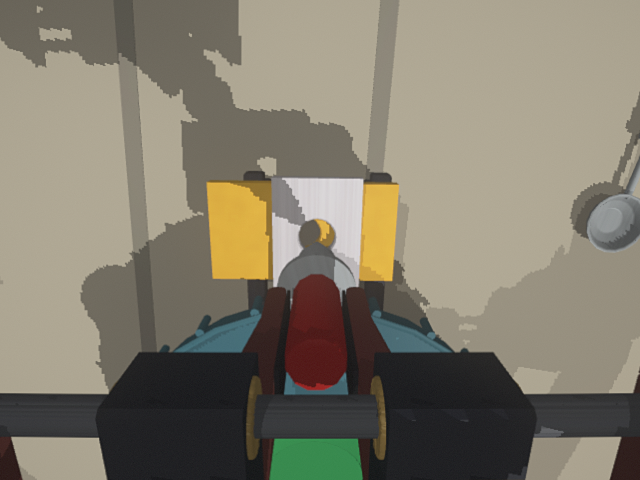

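View pics/s3z.png

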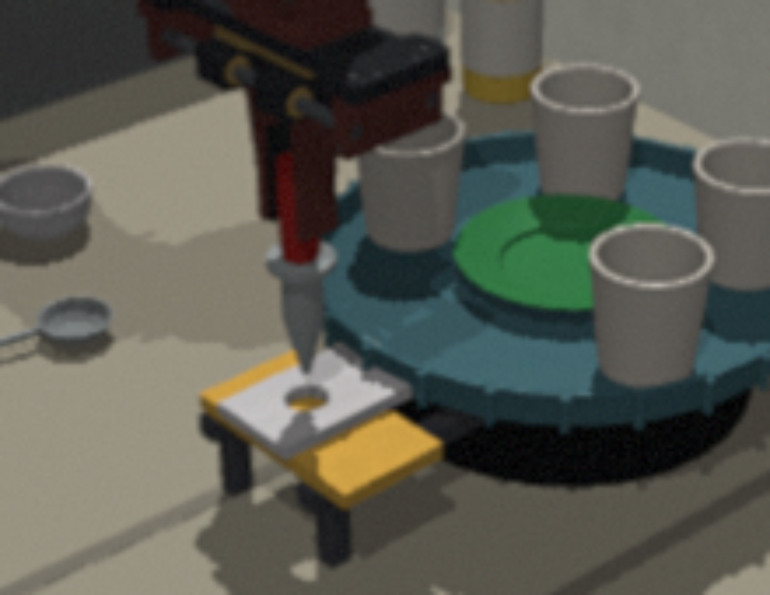

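Run:
```python
from h import *
print("tip side",onz("side",267.4,256.8,.0958)[:2],"hole side",onz("side",180+306/3.5,150+398/3.5,.079)[:2], onz("side",267.6,263.8,.079)[:2])
s=monitor.observe();print(proj("wrist",s["tcp_pos"]+[0,0,-.0956],s), "hole now w",onz("wrist",317,235.5,.079,s)[:2])
print(proj("side",s["tcp_pos"]+[0,0,-.0956]))
```

```text
tip side [0.4799342  0.05124765] hole side [0.47989637 0.05222902] [0.47997536 0.05177266]
[316.17885929 244.52550845] hole now w [0.48138821 0.05344427]
[267.87595454 255.82717129]
```

```bash
python3 -m jog '[1,0.003,0,-0.0052,0.4,0,0.1,1,0.005,0,0,0,0,0,1,0.004,0,0,0,0,0,1,0.003,0,0,0,0,0]'
python3 - <<'E'
from h import *
delta((.4825,.0483,.16),(-.043,.999))
E
```

```text
time: 7.1
tcp_pos: [0.484, 0.0463, 0.1776]
ee_rot: [0.511, -0.489, -0.508, -0.491]
contact_force: [0.1, -0.4, -2.4]
gripper_width: 0.248
t 7.1 tcp [0.484  0.0463 0.1776] F [ 0.1 -0.4 -2.4] w 0.248
x [ 0.005 -0.001 -1.   ] y [-0.999 -0.04  -0.005] z [-0.04   0.999 -0.001] q [-4.600e-02  2.440e-01  1.810e+00 -1.000e-03  1.083e+00 -1.656e+00]
shift tool [0.0176 0.0015 0.0021]
turn [-0.2  -0.08  0.27]
turn [1.798e+02 4.200e-01 1.300e-01]
```

```bash
python3 -m jog '[1,0.001,0.0015,0.0021,0,0,0.3,1,0.003,0,0,0,0,0,1,0.003,0,0,0,0,0,1,0.002,0,0,0,0,0,1,0.002,0,0,0,0,0]'
python3 - <<'E'
from h import *
delta((.4825,.0483,.16),(-.043,.999))
E
```

```text
time: 7.72
tcp_pos: [0.4822, 0.0487, 0.1656]
ee_rot: [-0.51, 0.491, 0.51, 0.489]
contact_force: [-0.7, -0.2, -2.0]
gripper_width: 0.246
t 7.72 tcp [0.4822 0.0487 0.1656] F [-0.7 -0.2 -2. ] w 0.246
x [-0.001 -0.001 -1.   ] y [-0.999 -0.04   0.001] z [-0.04   0.999 -0.001] q [-0.041  0.26   1.822 -0.002  1.06  -1.651]
shift tool [ 0.0056 -0.0003 -0.0004]
turn [-0.18 -0.08 -0.08]
turn [ 1.7982e+02 -1.3000e-01  1.2000e-01]
```

Tip is at keeper level with no contact. Continue slowly.

```bash
python3 -m jog '[1,0.002,0,0,0,0,0,1,0.002,0,0,0,0,0,1,0.002,0,0,0,0,0]'; python3 -m jog '[1,0.002,0,0,0,0,0,1,0.001,0,0,0,0,0]'
python3 - <<'E'
from h import *
delta((.482,.0435,.15),(-.043,.999))
E
```

```text
time: 8.1
tcp_pos: [0.4823, 0.0487, 0.1592]
ee_rot: [0.51, -0.491, -0.51, -0.489]
contact_force: [0.4, 0.2, -3.0]
gripper_width: 0.251
time: 8.35
tcp_pos: [0.4822, 0.0486, 0.1559]
ee_rot: [0.51, -0.491, -0.51, -0.489]
contact_force: [0.0, 0.0, -2.9]
gripper_width: 0.243
t 8.35 tcp [0.4822 0.0486 0.1559] F [ 0.   0.  -2.9] w 0.243
x [-0.001 -0.001 -1.   ] y [-0.999 -0.04   0.001] z [-0.04   0.999 -0.001] q [-0.041  0.273  1.833 -0.002  1.037 -1.651]
shift tool [ 0.0059  0.0004 -0.0051]
turn [-0.18 -0.08 -0.08]
turn [ 1.7982e+02 -1.2000e-01  1.2000e-01]
```

```bash
python3 -m jog '[1,0,0,-0.001,0,0,0,1,0,0,-0.001,0,0,0]'; python3 -m jog '[1,0,0,-0.001,0,0,0,1,0,0,-0.001,0,0,0]'; python3 -m jog '[1,0,0,-0.001,0,0,0,1,0,0,0,0,0,0]'
```

```text
time: 8.6
tcp_pos: [0.4822, 0.047, 0.1558]
ee_rot: [-0.51, 0.491, 0.51, 0.49]
contact_force: [-0.2, 2.7, -3.5]
gripper_width: 0.243
time: 8.85
tcp_pos: [0.4822, 0.0464, 0.1558]
ee_rot: [-0.509, 0.49, 0.511, 0.49]
contact_force: [-0.4, 5.1, -3.1]
gripper_width: 0.251
time: 9.1
tcp_pos: [0.4822, 0.0463, 0.1558]
ee_rot: [-0.508, 0.49, 0.511, 0.491]
contact_force: [0.1, 3.5, -2.8]
gripper_width: 0.246
```

```bash
python3 -m jog '[1,0,0,-0.002,0,0,0,1,0,0,-0.002,0,0,0]'; python3 -m jog '[1,0,0,-0.002,0,0,0,1,0,0,-0.002,0,0,0]'
```

```text
time: 9.35
tcp_pos: [0.4823, 0.0434, 0.1559]
ee_rot: [-0.507, 0.489, 0.511, 0.492]
contact_force: [-0.5, 5.8, -4.1]
gripper_width: 0.244
time: 9.6
tcp_pos: [0.4826, 0.0404, 0.1559]
ee_rot: [-0.507, 0.489, 0.512, 0.493]
contact_force: [-0.6, 6.2, -3.2]
gripper_width: 0.245
```

Run:
```python
from h import *
delta((.482,.0435,.15),(-.043,.999))
a=imaging.capture("wrist");cv2.imwrite("pics/w4.png",a[150:330,180:460].repeat(2,0).repeat(2,1))
```

```text
t 9.6 tcp [0.4826 0.0404 0.1559] F [-0.6  6.2 -3.2] w 0.245
x [-0.001  0.009 -1.   ] y [-0.999 -0.037  0.001] z [-0.037  0.999  0.009] q [-0.066  0.272  1.835  0.01   1.036 -1.679]
shift tool [0.0059 0.0005 0.0031]
turn [-0.35  0.52 -0.04]
turn [ 1.7965e+02 -7.0000e-02 -8.2000e-01]
```

View pics/w4.png

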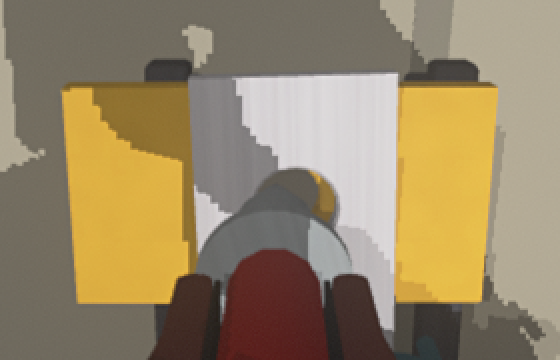

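```bash
python3 -m jog '[1,0,0.0005,0.002,-0.3,0.5,0,1,0,0,0.001,0,0,0]'; python3 -m jog '[1,0.002,0,0,0,0,0,1,0.002,0,0,0,0,0]';  python3 -m jog '[1,0.002,0,0,0,0,0,1,0.002,0,0,0,0,0]'
python3 - <<'E'
from h import *
delta((.482,.0435,.15),(-.043,.999))
E
```

```text
time: 9.9
tcp_pos: [0.4823, 0.0421, 0.156]
ee_rot: [0.511, -0.49, -0.51, -0.488]
contact_force: [0.2, 0.0, -2.2]
gripper_width: 0.245
time: 10.15
tcp_pos: [0.4827, 0.0423, 0.1524]
ee_rot: [0.512, -0.49, -0.51, -0.489]
contact_force: [-0.7, 3.9, 1.0]
gripper_width: 0.249
time: 10.4
tcp_pos: [0.4829, 0.043, 0.1485]
ee_rot: [0.511, -0.489, -0.51, -0.489]
contact_force: [-0.6, 4.6, 3.1]
gripper_width: 0.242
t 10.4 tcp [0.4829 0.043  0.1485] F [-0.6  4.6  3.1] w 0.242
x [ 0.001 -0.001 -1.   ] y [-0.999 -0.043 -0.001] z [-0.043  0.999 -0.001] q [-5.300e-02  2.820e-01  1.844e+00 -1.000e-03  1.015e+00 -1.666e+00]
shift tool [-0.0015  0.0009  0.0005]
turn [-0.02 -0.06  0.08]
turn [1.7998e+02 1.3000e-01 9.0000e-02]
```

```bash
for i in 1 2 3; do python3 -m jog '[1,0.002,0,0,0,0,0,1,0.002,0,0,0,0,0]'|grep -E "pos|force"; done
```

```text
tcp_pos: [0.4829, 0.0439, 0.1446]
contact_force: [-1.4, 4.8, 3.5]
tcp_pos: [0.4828, 0.0448, 0.1407]
contact_force: [-0.4, 5.9, 3.9]
tcp_pos: [0.4825, 0.0456, 0.1366]
contact_force: [-0.7, 4.8, 0.3]
```

```bash
for i in 1 2; do python3 -m jog '[1,0.001,0,-0.001,0,0,0,1,0.001,0,-0.001,0,0,0]'|grep -E "pos|force|rot"; done;  python3 - <<'E'
from h import *
delta((.482,.0435,.15),(-.043,.999))
E
```

```text
tcp_pos: [0.4825, 0.0444, 0.1342]
ee_rot: [-0.509, 0.488, 0.511, 0.491]
contact_force: [-0.6, 4.9, 1.5]
tcp_pos: [0.4826, 0.0431, 0.1319]
ee_rot: [-0.509, 0.488, 0.511, 0.492]
contact_force: [-0.0, 5.2, 0.5]
t 11.65 tcp [0.4826 0.0431 0.1319] F [-0.   5.2  0.5] w 0.245
x [ 0.001  0.007 -1.   ] y [-0.999 -0.041 -0.001] z [-0.041  0.999  0.007] q [-0.059  0.304  1.862  0.008  0.974 -1.675]
shift tool [-0.0181  0.0006  0.0005]
turn [-0.13  0.37  0.06]
turn [ 1.7986e+02  1.0000e-01 -5.9000e-01]
```

```bash
for i in 1 2 3; do python3 -m jog '[1,0.001,0,0,0,0.2,0,1,0.001,0,0,0,0,0]'|grep -E "pos|force|rot"; done;  python3 - <<'E'
from h import *
delta((.482,.0435,.15),(-.043,.999))
E
```

```text
tcp_pos: [0.4826, 0.0433, 0.1296]
ee_rot: [-0.509, 0.489, 0.511, 0.491]
contact_force: [-0.8, 3.9, 0.1]
tcp_pos: [0.4826, 0.0435, 0.1274]
ee_rot: [0.51, -0.49, -0.51, -0.49]
contact_force: [-0.6, 4.4, 0.5]
tcp_pos: [0.4826, 0.0437, 0.1252]
ee_rot: [0.511, -0.49, -0.509, -0.489]
contact_force: [-0.3, 4.0, 1.1]
t 12.4 tcp [0.4826 0.0437 0.1252] F [-0.3  4.   1.1] w 0.25
x [ 0.001 -0.004 -1.   ] y [-0.999 -0.04  -0.001] z [-0.04   0.999 -0.004] q [-0.05   0.314  1.869 -0.004  0.957 -1.658]
shift tool [-0.0248  0.0006 -0.0002]
turn [-0.15 -0.2   0.06]
turn [1.7985e+02 9.0000e-02 3.2000e-01]
```

```bash
python3 -m jog '[1,0.0015,0,0,0,-0.2,0,1,0.0015,0,0,0,0,0]'|grep -E "pos|force|rot"; for i in 1 2 ; do python3 -m jog '[1,0.0015,0,0,0,0,0,1,0.0015,0,0,0,0,0]'|grep -E "pos|force|rot"; done;  python3 - <<'E'
from h import *
delta((.482,.0435,.1135),(-.043,.999))
E
```

```text
tcp_pos: [0.4826, 0.0435, 0.122]
ee_rot: [0.51, -0.49, -0.51, -0.49]
contact_force: [-0.1, 5.4, 0.8]
tcp_pos: [0.4826, 0.0436, 0.1188]
ee_rot: [0.51, -0.49, -0.51, -0.49]
contact_force: [-1.6, 4.8, 0.2]
tcp_pos: [0.4826, 0.0436, 0.1156]
ee_rot: [0.51, -0.49, -0.51, -0.49]
contact_force: [-1.1, 5.1, 1.0]
t 13.15 tcp [0.4826 0.0436 0.1156] F [-1.1  5.1  1. ] w 0.243
x [ 0.001  0.    -1.   ] y [-0.999 -0.04  -0.001] z [-0.04   0.999  0.   ] q [-0.053  0.329  1.879  0.     0.933 -1.664]
shift tool [ 0.0021  0.0006 -0.0001]
turn [-0.16  0.    0.06]
turn [ 1.7984e+02  9.0000e-02 -1.0000e-02]
```

```bash
python3 -m jog '[1,0.0015,0,0,0,0,0,1,0.0015,0,0,0,0,0]'|grep -E "pos|force|rot"; python3 -m jog '[1,0,0,-0.001,0,0,0,1,0,0,-0.0015,0,0,0,1,0,0,-0.001,0,0,0]'|grep -E "pos|force|rot";  python3 - <<'E'
from h import *
delta((.482,.0435,.1135),(-.043,.999))
b=imaging.capture("side");cv2.imwrite("pics/s5z.png",cv2.resize(b[150:320,180:400],None,fx=3.5,fy=3.5))
E
```

```text
tcp_pos: [0.4826, 0.0436, 0.1124]
ee_rot: [0.51, -0.49, -0.51, -0.49]
contact_force: [-0.7, 4.9, 1.2]
tcp_pos: [0.4827, 0.0419, 0.1122]
ee_rot: [-0.509, 0.489, 0.51, 0.491]
contact_force: [-0.7, 10.4, 2.6]
t 13.78 tcp [0.4827 0.0419 0.1122] F [-0.7 10.4  2.6] w 0.247
x [ 0.001  0.004 -1.   ] y [-0.999 -0.039 -0.001] z [-0.039  0.999  0.004] q [-0.059  0.334  1.882  0.005  0.925 -1.672]
shift tool [-0.0013  0.0007  0.0016]
turn [-0.23  0.21  0.07]
turn [ 1.7977e+02  1.0000e-01 -3.3000e-01]
```

View pics/s5z.png

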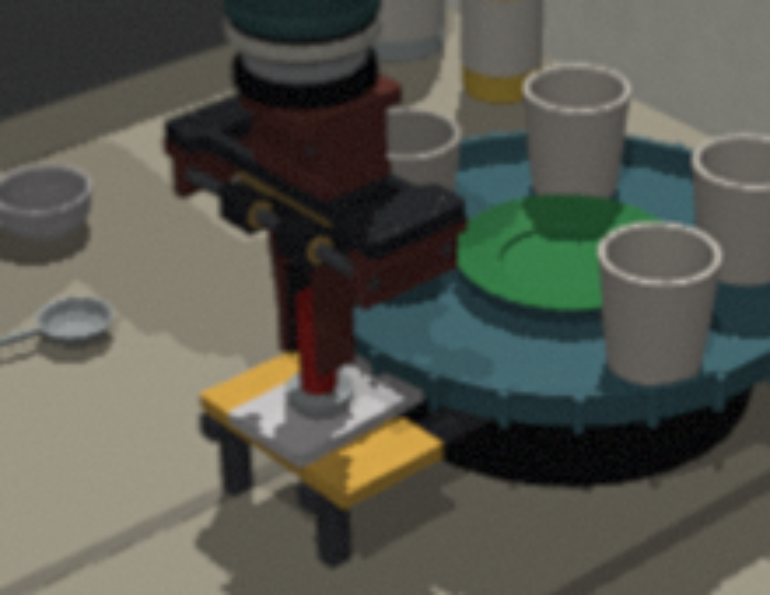

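```bash
python3 -m jog '[1,0,0,0.001,0,0.2,0,1,0,0,0,0,0,0]'|grep -E "pos|force|rot";python3 - <<'E'
from h import *
for z in(.0867,.0917,.079):
  for dx,dy in((0,0),(.0155,-.011),(-.0155,.011)):
    p=proj("side",(.4826+dx,.0425+dy,z));print(z,(p-[180,150])*3.5)
E
```

```text
tcp_pos: [0.4826, 0.0424, 0.1119]
ee_rot: [0.51, -0.49, -0.509, -0.49]
contact_force: [-0.1, 3.8, 0.5]
0.0867 [319.79991416 392.35097554]
0.0867 [353.93031881 390.72429155]
0.0867 [285.62419723 393.9733565 ]
0.0917 [319.46993987 384.90385445]
0.0917 [353.6774664  383.28036218]
0.0917 [285.21691443 386.52366241]
0.079 [320.3065187  403.75357164]
0.079 [354.31856077 402.12208142]
0.079 [286.24945163 405.37982198]
```

Run:
```python
from h import *
b=imaging.capture("side")[235:285,240:310];cv2.imwrite("pics/s6z.png",cv2.resize(b,None,fx=10,fy=10,interpolation=cv2.INTER_CUBIC))
for z in(.079,.0867,.0917):
  pts=[(proj("side",(.4826+.019*np.cos(t),.0425+.019*np.sin(t),z))-[240,235])*10 for t in np.linspace(0,6.28,60)]
  pts=np.array(pts);print(z,pts.min(0),pts.max(0))
```

```text
0.079 [217.98111397 249.15542102] [412.37741452 359.43158659]
0.0867 [216.19411284 216.81332935] [411.26777124 326.61722541]
0.0917 [215.03007918 195.69287827] [410.54508604 305.18339019]
```

View pics/s6z.png

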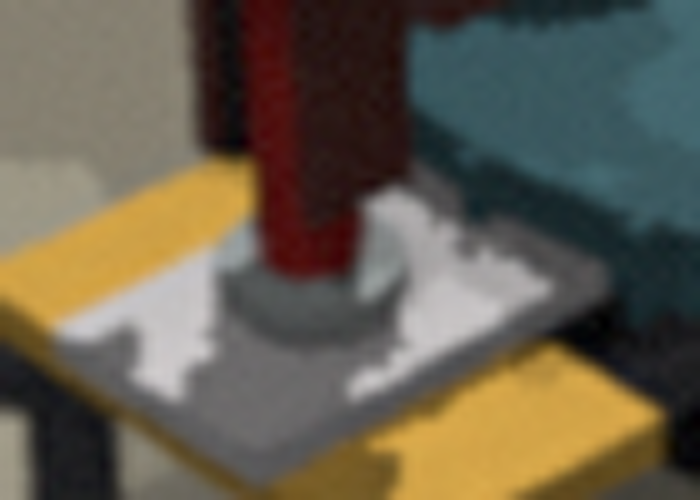

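```bash
python3 -m jog '[1,-0.002,0,0.0005,0,0,0,1,-0.005,0,0,0,0,0,1,-0.006,0,0,0,0,0]'|grep -E "pos|force|rot"; python3 -m jog '[1,-0.01,0,0,0,0,0,1,-0.01,0,0,0,0,0,1,-0.015,0,0,0,0,0,1,-0.02,0,0,0,0,0,1,-0.02,0,0,0,0,0]'|grep -E "pos|force|rot";python3 - <<'E'
from h import *
delta((.5005,-.3035,.215),(-.043,.999))
E
```

```text
tcp_pos: [0.4824, 0.0424, 0.1248]
ee_rot: [0.51, -0.49, -0.509, -0.49]
contact_force: [1.0, 2.7, -3.7]
tcp_pos: [0.481, 0.0404, 0.2042]
ee_rot: [0.511, -0.492, -0.509, -0.488]
contact_force: [0.3, -0.1, -2.0]
t 15.12 tcp [0.481  0.0404 0.2042] F [ 0.3 -0.1 -2. ] w 0.245
x [-0.002 -0.006 -1.   ] y [-0.999 -0.041  0.002] z [-0.041  0.999 -0.006] q [-0.055  0.211  1.778 -0.006  1.155 -1.664]
shift tool [-0.0089 -0.0055 -0.3445]
turn [-0.14 -0.32 -0.13]
turn [179.86  -0.21   0.5 ]
```

```bash
python3 -m jog '[1,-0.015,0,0,0,-0.3,0,1,0,0,-0.05,0,0,0,1,0,0,-0.06,0,0,0,1,0,0,-0.06,0,0,0,1,0,-0.003,-0.06,0,0,0]'|grep -E "pos|force|rot"; python3 -m jog '[1,0,0,-0.06,0,0,0,1,0,0,-0.03,0,0,0,1,0,0,0,0,0,0]'|grep -E "pos|force|rot";python3 - <<'E'
from h import *
delta((.5005,-.3035,.195),(-.043,.999))
E
```

```text
tcp_pos: [0.4944, -0.1937, 0.2272]
ee_rot: [0.515, -0.488, -0.51, -0.487]
contact_force: [0.4, -0.0, -2.6]
tcp_pos: [0.4973, -0.2926, 0.2302]
ee_rot: [0.514, -0.491, -0.508, -0.487]
contact_force: [-0.2, 0.7, -1.9]
t 16.12 tcp [ 0.4973 -0.2926  0.2302] F [-0.2  0.7 -1.9] w 0.248
x [ 0.004 -0.01  -1.   ] y [-0.999 -0.044 -0.003] z [-0.044  0.999 -0.01 ] q [-0.647  0.315  1.558 -0.006  1.26  -2.261]
shift tool [ 0.0353 -0.0026 -0.0107]
turn [ 0.08 -0.6   0.18]
turn [-179.91   -0.28   -0.94]
```

```bash
python3 -m jog '[1,0.01,-0.0026,-0.0107,0,-0.6,0.2,1,0.02,0,0,0,0,0,1,0,0,0,0,0,0]'|grep -E "pos|force|rot"
python3 - <<'E'
from h import *
delta((.5005,-.3035,.195),(-.043,.999))
E
```

```text
tcp_pos: [0.4999, -0.3015, 0.1994]
ee_rot: [-0.51, 0.488, 0.513, 0.488]
contact_force: [0.5, -1.0, -2.4]
t 16.5 tcp [ 0.4999 -0.3015  0.1994] F [ 0.5 -1.  -2.4] w 0.247
x [-0.002  0.002 -1.   ] y [-0.999 -0.047  0.002] z [-0.047  0.999  0.002] q [-0.661  0.359  1.572  0.     1.213 -2.279]
shift tool [ 0.0044 -0.0005 -0.002 ]
turn [ 0.21  0.11 -0.13]
turn [-179.79    0.2     0.18]
```

```bash
python3 -m jog '[1,0.004,-0.0005,-0.002,0.2,0.1,0,1,0.008,0,0,0,0,0,1,0.01,0,0,0,0,0,1,0.01,0,0,0,0,0,1,0,0,0,0,0,0]'|grep -E "pos|force|rot"
python3 - <<'E'
from h import *
delta((.5005,-.3035,.106),(-.043,.999))
E
```

```text
tcp_pos: [0.5012, -0.3026, 0.1662]
ee_rot: [-0.511, 0.489, 0.511, 0.488]
contact_force: [-0.0, -0.2, -2.3]
t 17.12 tcp [ 0.5012 -0.3026  0.1662] F [-0.  -0.2 -2.3] w 0.244
x [-0.002 -0.001 -1.   ] y [-0.999 -0.045  0.002] z [-0.045  0.999 -0.   ] q [-6.600e-01  3.940e-01  1.608e+00 -2.000e-03  1.141e+00 -2.276e+00]
shift tool [ 0.0602  0.0007 -0.0009]
turn [ 0.13 -0.03 -0.09]
turn [-1.7987e+02  1.4000e-01 -4.0000e-02]
```

```bash
python3 -m jog '[1,0.01,0.0007,-0.0009,0,0,0,1,0.012,0,0,0,0,0,1,0.012,0,0,0,0,0,1,0.008,0,0,0,0,0,1,0,0,0,0,0,0]'|grep -E "pos|force|rot"
python3 - <<'E'
from h import *
delta((.5005,-.3035,.106),(-.043,.999))
E
```

```text
tcp_pos: [0.5003, -0.3037, 0.121]
ee_rot: [-0.511, 0.489, 0.512, 0.488]
contact_force: [0.5, 0.8, -2.0]
t 17.75 tcp [ 0.5003 -0.3037  0.121 ] F [ 0.5  0.8 -2. ] w 0.244
x [-0.002 -0.    -1.   ] y [-0.999 -0.045  0.002] z [-0.045  0.999 -0.   ] q [-6.630e-01  4.460e-01  1.653e+00 -2.000e-03  1.044e+00 -2.278e+00]
shift tool [ 0.0149 -0.0003  0.0002]
turn [ 0.11 -0.01 -0.12]
turn [-1.7989e+02  1.8000e-01 -1.0000e-02]
```

```bash
python3 -m jog '[1,0.006,0,0,0,0,0,1,0.004,0,0,0,0,0,1,0.002,0,0,0,0,0,1,0.0015,0,0,0,0,0]'|grep -E "pos|force|rot"; python3 -m jog '[1,0.001,0,0,0,0,0,1,0.001,0,0,0,0,0]'|grep -E "pos|force"
```

```text
tcp_pos: [0.501, -0.3042, 0.1074]
ee_rot: [0.511, -0.489, -0.511, -0.488]
contact_force: [0.4, -0.6, -2.5]
tcp_pos: [0.5011, -0.3043, 0.1055]
contact_force: [-1.4, 1.8, 7.0]
```

```bash
python3 -m jog '[-0.4,0,0,0,0,0,0,-0.4,0,0,0,0,0,0,-0.4,0,0,0,0,0,0,-0.4,0,0,0,0,0,0]'|grep -E "pos|force|wid"; python3 -m jog '[-0.4,-0.02,0,0,0,0,0,-0.4,-0.03,0,0,0,0,0,-0.4,-0.04,0,0,0,0,0,-0.4,-0.03,0,0,0,0,0,-0.4,0,0,-0.06,0,0,0]'|grep -E "pos|force|wid"
python3 - <<'E'
from h import *
s,_=delta((.516,-.382,.22),(-.043,.999)) or (0,0)
E
```

```text
tcp_pos: [0.5021, -0.305, 0.1066]
contact_force: [0.8, -0.3, -0.5]
gripper_width: 0.659
tcp_pos: [0.5043, -0.3616, 0.2303]
contact_force: [0.8, -0.4, -0.0]
gripper_width: 0.703
t 19.62 tcp [ 0.5043 -0.3616  0.2303] F [ 0.8 -0.4 -0. ] w 0.703
x [ 0.    -0.001 -1.   ] y [-0.999 -0.049 -0.   ] z [-0.049  0.999 -0.001] q [-0.733  0.381  1.455 -0.     1.305 -2.353]
shift tool [ 0.0103 -0.0106 -0.0209]
turn [ 0.34 -0.04  0.02]
turn [-1.7966e+02 -3.0000e-02 -7.0000e-02]
```

```bash
python3 -m jog '[-0.4,0.01,-0.0106,-0.021,0.3,0,0,-0.4,0,0,0,0,0,0]'|grep -E "pos|force|wid"
python3 - <<'E'
from h import *
import json
s,_=state()
a=imaging.capture("wrist");cv2.imwrite("pics/w7.png",a)
json.dump({k:v.tolist() for k,v in s.items() if k in("tcp_pos","ee_rot")},open("w7.json","w"))
for P in [(.526,-.389,.085),(.526,-.389,.13),(.5005,-.3035,.085),(.5005,-.3035,.145)]:print(proj("wrist",P,s))
E
```

```text
tcp_pos: [0.5164, -0.3865, 0.2212]
contact_force: [-0.3, 0.3, 0.3]
gripper_width: 0.698
t 19.88 tcp [ 0.5164 -0.3865  0.2212] F [-0.3  0.3  0.3] w 0.698
x [ 0.002 -0.004 -1.   ] y [-0.999 -0.041 -0.002] z [-0.041  0.999 -0.004] q [-7.490e-01  4.220e-01  1.412e+00 -1.000e-03  1.303e+00 -2.360e+00]
[312.82257915 240.1791449 ]
[312.00168962 260.84376782]
[432.03326798 211.41798114]
[458.33240925 234.64399234]
```

View pics/w7.png

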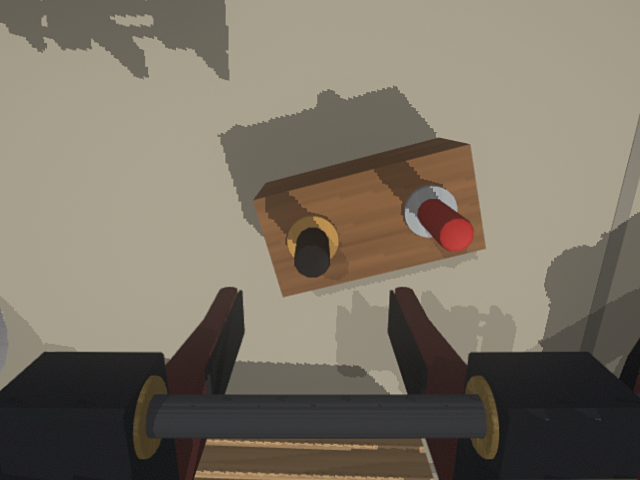

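```bash
python3 -m jog '[-0.4,0.02,-0.008,-0.002,0,-0.2,0.1,-0.4,0.02,0,0,0,0,0,-0.4,0.02,0,0,0,0,0,-0.4,0.01,0,0,0,0,0,-0.4,0,0,0,0,0,0]'|grep -E "pos|force|wid"
python3 - <<'E'
from h import *
delta((.526,-.389,.098),(-.043,.999))
E
```

```text
tcp_pos: [0.5239, -0.3816, 0.146]
contact_force: [0.5, 0.7, 0.3]
gripper_width: 0.699
t 20.55 tcp [ 0.5239 -0.3816  0.146 ] F [0.5 0.7 0.3] w 0.699
x [-0.003  0.004 -1.   ] y [-0.999 -0.045  0.003] z [-0.045  0.999  0.004] q [-7.370e-01  5.000e-01  1.479e+00  1.000e-03  1.167e+00 -2.353e+00]
shift tool [ 0.048  -0.0019 -0.0077]
turn [ 0.12  0.25 -0.17]
turn [-179.88    0.26    0.39]
```

```bash
python3 -m jog '[-0.4,0.01,-0.0019,-0.0077,0,0.25,-0.2,-0.4,0.015,0,0,0,0,0,-0.4,0.015,0,0,0,0,0,-0.4,0,0,0,0,0,0]'|grep -E "pos|force|wid"
python3 - <<'E'
from h import *
delta((.526,-.389,.098),(-.043,.999))
E
```

```text
tcp_pos: [0.5269, -0.39, 0.104]
contact_force: [-0.9, 0.4, 0.4]
gripper_width: 0.701
t 21.05 tcp [ 0.5269 -0.39    0.104 ] F [-0.9  0.4  0.4] w 0.701
x [ 0.002 -0.001 -1.   ] y [-0.999 -0.045 -0.002] z [-0.045  0.999 -0.001] q [-0.743  0.551  1.506  0.     1.082 -2.359]
shift tool [0.006  0.0008 0.0011]
turn [ 0.12 -0.08  0.11]
turn [-1.7988e+02 -1.7000e-01 -1.3000e-01]
```

```bash
python3 -m jog '[-0.4,0.006,0.0008,0.001,0,0,0.1,1,0,0,0,0,0,0,1,0,0,0,0,0,0,1,0,0,0,0,0,0,1,0,0,0,0,0,0]'|grep -E "pos|force|wid"; python3 -m jog '[1,0,0,0,0,0,0,1,0,0,0,0,0,0]'|grep -E "pos|force|wid"
python3 - <<'E'
from h import *
delta((.526,-.389,.098),(-.043,.999))
E
```

```text
tcp_pos: [0.5266, -0.3896, 0.0988]
contact_force: [0.3, 0.2, -0.4]
gripper_width: 0.286
tcp_pos: [0.5266, -0.3895, 0.0988]
contact_force: [0.6, -0.4, -1.2]
gripper_width: 0.266
t 21.93 tcp [ 0.5266 -0.3895  0.0988] F [ 0.6 -0.4 -1.2] w 0.266
x [ 0.002 -0.003 -1.   ] y [-0.999 -0.045 -0.002] z [-0.045  0.999 -0.003] q [-7.420e-01  5.560e-01  1.512e+00 -1.000e-03  1.071e+00 -2.357e+00]
shift tool [0.0008 0.0006 0.0005]
turn [ 0.12 -0.16  0.09]
turn [-1.7987e+02 -1.4000e-01 -2.6000e-01]
```

```bash
python3 -m jog '[1,-0.01,0,0,0,-0.15,0,1,-0.03,0,0,0,0,0,1,-0.04,0,0,0,0,0,1,-0.04,0,0,0,0,0,1,-0.03,0,0,0,0,0]'|grep -E "pos|force|wid"; python3 -m jog '[1,0,0.005,0.06,0,0,0,1,0,0.005,0.06,0,0,0,1,0,0.005,0.06,0,0,0,1,0,0.005,0.06,0,0,0,1,0,0,0.06,0,0,0]'|grep -E "pos|force|wid"
python3 - <<'E'
from h import *
delta((.4826,.0427,.19),(-.043,.999))
E
```

```text
tcp_pos: [0.5246, -0.388, 0.2519]
contact_force: [-0.5, 0.5, -1.4]
gripper_width: 0.269
tcp_pos: [0.4935, -0.0876, 0.2591]
contact_force: [0.6, 1.0, -1.9]
gripper_width: 0.267
t 23.18 tcp [ 0.4935 -0.0876  0.2591] F [ 0.6  1.  -1.9] w 0.267
x [ 0.008 -0.003 -1.   ] y [-0.999 -0.038 -0.008] z [-0.038  0.999 -0.003] q [-0.314  0.177  1.674  0.     1.282 -1.922]
shift tool [0.0687 0.0065 0.1309]
turn [-0.29 -0.17  0.47]
turn [179.7    0.74   0.27]
```

```bash
python3 -m jog '[1,0.01,0,0.06,-0.3,-0.15,0.5,1,0.02,0,0.04,0,0,0,1,0.02,0,0,0,0,0,1,0,0,0,0,0,0]'|grep -E "pos|force|wid"
python3 - <<'E'
from h import *
import json
delta((.4826,.0427,.17),(-.043,.999))
s=monitor.observe();a=imaging.capture("wrist");cv2.imwrite("pics/w8.png",a)
json.dump({k:v.tolist() for k,v in s.items() if k in("tcp_pos","ee_rot")},open("w8.json","w"))
E
```

```text
tcp_pos: [0.4888, 0.0198, 0.2115]
contact_force: [0.1, -0.3, -1.4]
gripper_width: 0.267
t 23.68 tcp [0.4888 0.0198 0.2115] F [ 0.1 -0.3 -1.4] w 0.267
x [ 0.004  0.    -1.   ] y [-0.999 -0.049 -0.004] z [-0.049  0.999  0.   ] q [-1.020e-01  2.080e-01  1.761e+00  1.000e-03  1.168e+00 -1.722e+00]
shift tool [0.0415 0.0052 0.0232]
turn [0.35 0.01 0.25]
turn [-1.7965e+02 -3.9000e-01  1.0000e-02]
```

View pics/w8.png

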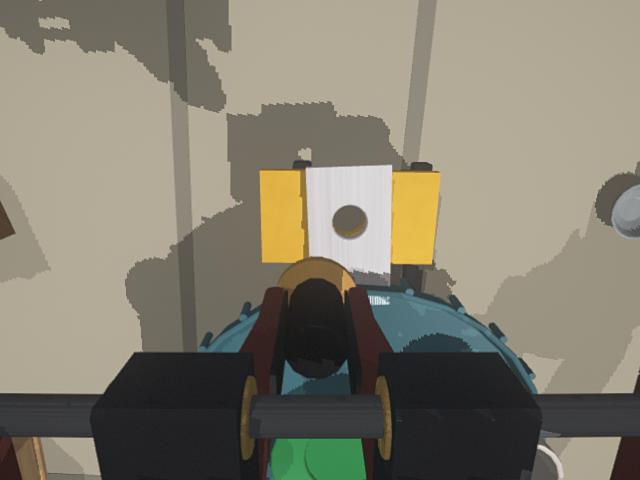

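```bash
python3 - <<'E'
from h import *
import json
s={k:np.array(v) for k,v in json.load(open("w8.json")).items()}
print(onz("wrist",349.5,221.5,.079,s)[:2])
a=cv2.imread("pics/w8.png");cv2.imwrite("pics/z8.png",cv2.resize(a[195:245,320:380],None,fx=10,fy=10,interpolation=cv2.INTER_NEAREST))
E
python3 -m jog '[1,0.01,0.0052,0.0232,0.35,0,0.25,1,0.012,0,0,0,0,0,1,0.01,0,0,0,0,0,1,0,0,0,0,0,0]'|grep -E "pos|force|wid"
python3 - <<'E'
from h import *
delta((.4826,.0427,.13),(-.043,.999))
E
```

```text
[0.48205164 0.04360183]
tcp_pos: [0.4867, 0.0398, 0.1826]
contact_force: [-0.1, 0.1, -0.7]
gripper_width: 0.264
t 24.23 tcp [0.4867 0.0398 0.1826] F [-0.1  0.1 -0.7] w 0.264
x [ 0.008 -0.001 -1.   ] y [-0.999 -0.039 -0.008] z [-0.039  0.999 -0.002] q [-5.900e-02  2.390e-01  1.802e+00 -1.000e-03  1.093e+00 -1.669e+00]
shift tool [0.0526 0.0044 0.0032]
turn [-0.22 -0.09  0.46]
turn [1.7978e+02 7.2000e-01 1.4000e-01]
```

View pics/z8.png

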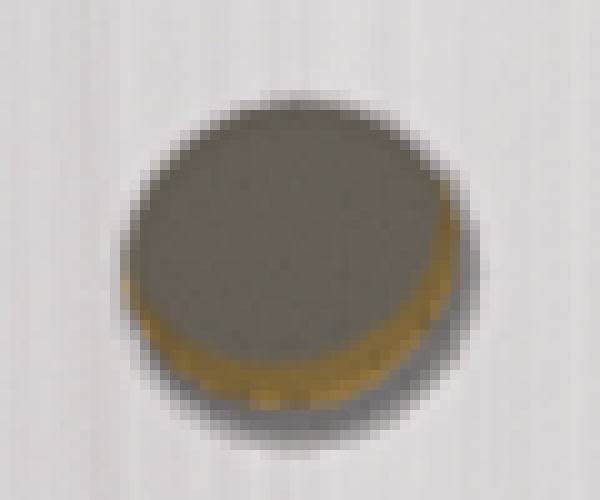

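```bash
python3 -m jog '[1,0.012,0.0044,0.0032,-0.2,0,0.5,1,0.012,0,0,0,0,0,1,0.012,0,0,0,0,0,1,0,0,0,0,0,0]'|grep -E "pos|force|wid"
python3 - <<'E'
from h import *
delta((.4825,.0430,.13),(-.043,.999))
E
```

```text
tcp_pos: [0.4823, 0.0419, 0.1441]
contact_force: [-0.2, -0.4, -0.9]
gripper_width: 0.266
t 24.73 tcp [0.4823 0.0419 0.1441] F [-0.2 -0.4 -0.9] w 0.266
x [-0.001 -0.002 -1.   ] y [-0.999 -0.042  0.001] z [-0.042  0.999 -0.002] q [-0.055  0.288  1.848 -0.002  1.007 -1.666]
shift tool [ 0.0141 -0.0002  0.0011]
turn [-0.08 -0.1  -0.08]
turn [ 1.7992e+02 -1.2000e-01  1.6000e-01]
```

```bash
python3 -m jog '[1,0.004,0,0.0011,0,-0.1,-0.1,1,0.004,0,0,0,0,0,1,0.004,0,0,0,0,0,1,0.002,0,0,0,0,0]'|grep -E "pos|force|wid";  python3 -m jog '[1,0.002,0,0,0,0,0,1,0.002,0,0,0,0,0,1,0.002,0,0,0,0,0]'|grep -E "pos|force|wid"
python3 - <<'E'
from h import *
delta((.4825,.0430,.098),(-.043,.999))
E
```

```text
tcp_pos: [0.483, 0.0431, 0.1297]
contact_force: [0.5, -0.7, -2.0]
gripper_width: 0.272
tcp_pos: [0.4833, 0.0431, 0.1236]
contact_force: [0.3, -0.3, -2.6]
gripper_width: 0.268
t 25.6 tcp [0.4833 0.0431 0.1236] F [ 0.3 -0.3 -2.6] w 0.268
x [ 0.002 -0.    -1.   ] y [-0.999 -0.042 -0.002] z [-0.042  0.999 -0.   ] q [-0.054  0.317  1.87   0.     0.952 -1.666]
shift tool [ 0.0256  0.0008 -0.0001]
turn [-0.07 -0.01  0.14]
turn [1.7993e+02 2.2000e-01 1.0000e-02]
```

```bash
for i in 1 2 3; do python3 -m jog '[1,0.002,0.0002,0,0,0,0,1,0.002,0,0,0,0,0]'|grep -E "pos|force"; done
python3 - <<'E'
from h import *
delta((.4825,.0430,.098),(-.043,.999))
E
```

```text
tcp_pos: [0.4831, 0.0431, 0.1193]
contact_force: [0.1, -0.7, -2.1]
tcp_pos: [0.483, 0.0431, 0.1151]
contact_force: [0.2, -0.3, -1.6]
tcp_pos: [0.4828, 0.0431, 0.1108]
contact_force: [0.0, 0.5, -1.3]
t 26.35 tcp [0.4828 0.0431 0.1108] F [ 0.   0.5 -1.3] w 0.265
x [ 0.003 -0.    -1.   ] y [-0.999 -0.042 -0.003] z [-0.042  0.999 -0.   ] q [-0.054  0.335  1.884  0.     0.919 -1.666]
shift tool [ 0.0128  0.0003 -0.0001]
turn [-0.07 -0.01  0.15]
turn [1.7993e+02 2.4000e-01 1.0000e-02]
```

```bash
for i in 1 2; do python3 -m jog '[1,0.002,0,0,0,0,0.1,1,0.002,0,0,0,0,0]'|grep -E "pos|force"; done; for i in 1 2; do python3 -m jog '[1,0.001,0,0,0,0,0,1,0.001,0,0,0,0,0]'|grep -E "pos|force"; done
```

```text
tcp_pos: [0.4828, 0.0431, 0.1065]
contact_force: [-0.3, 0.3, -1.2]
tcp_pos: [0.4829, 0.0431, 0.1022]
contact_force: [0.2, -0.5, -1.7]
tcp_pos: [0.4828, 0.0431, 0.1]
contact_force: [0.2, 0.1, -2.3]
tcp_pos: [0.4828, 0.0431, 0.0979]
contact_force: [-0.8, -0.7, -2.2]
```

```bash
for i in 1 2 ; do python3 -m jog '[1,0.001,0,0,0,0,0,1,0.001,0,0,0,0,0]'|grep -E "pos|force"; done
```

```text
tcp_pos: [0.4829, 0.0431, 0.0976]
contact_force: [-4.4, -0.2, 13.3]
tcp_pos: [0.4828, 0.0431, 0.0977]
contact_force: [-4.1, -0.0, 11.2]
```

```bash
python3 -m jog '[1,0,0,0,0,0,0,-0.2,0,0,0,0,0,0,-0.2,0,0,0,0,0,0,-0.2,0,0,0,0,0,0,-0.2,0,0,0,0,0,0]'|grep -E "pos|force|wid"; python3 -m jog '[-0.2,-0.01,0,0,0,0,0,-0.2,-0.02,0,0,0,0,0,-0.2,-0.04,0,0,0,0,0,-0.2,-0.04,0,0,0,0,0,-0.2,-0.04,0,0,0,0,0]'|grep -E "pos|force|wid";python3 -m jog '[-0.2,0,0.05,0,0,0,0,-0.2,0,0.02,0.06,0,0,0,-0.2,0,0,0.06,0,0,0,-0.2,0,0,0.06,0,0,0,-0.2,0,0,0,0,0,0]'
python3 - <<'E'
from h import *
for n in("side","top"):cv2.imwrite(f"pics/{n}9.png",imaging.capture(n))
a=cv2.imread("pics/top9.png");b=cv2.imread("pics/side9.png")
def crop(im,u0,v0,w,h,f): return cv2.resize(im[v0:v0+h,u0:u0+w],None,fx=f,fy=f,interpolation=cv2.INTER_CUBIC)
A=np.hstack([crop(a,270,250,80,60,5),crop(a,435,240,80,60,5)]);B=np.hstack([crop(b,228,230,80,60,5),crop(b,375,310,120,90,10/3)])
cv2.imwrite("pics/z9.png",np.vstack([A,B]))
for z in(.084,.129):print("top",(proj("top",(.4828,.0431,z))-[270,250])*5,"side",(proj("side",(.4828,.0431,z))-[228,230])*5+[0,300])
E
```

```text
tcp_pos: [0.4835, 0.0431, 0.0979]
contact_force: [0.2, 0.5, -0.1]
gripper_width: 0.594
tcp_pos: [0.4809, 0.0433, 0.2516]
contact_force: [0.6, 1.0, 0.4]
gripper_width: 0.601
time: 29.72
tcp_pos: [0.4065, 0.2227, 0.2601]
ee_rot: [0.512, -0.488, -0.506, -0.494]
contact_force: [0.2, -1.0, 0.3]
gripper_width: 0.598
top [209.07714819 187.84206656] side [216.59391229 465.37655032]
top [208.72716626 180.86148727] side [212.308454   368.12996756]
```

View pics/z9.png

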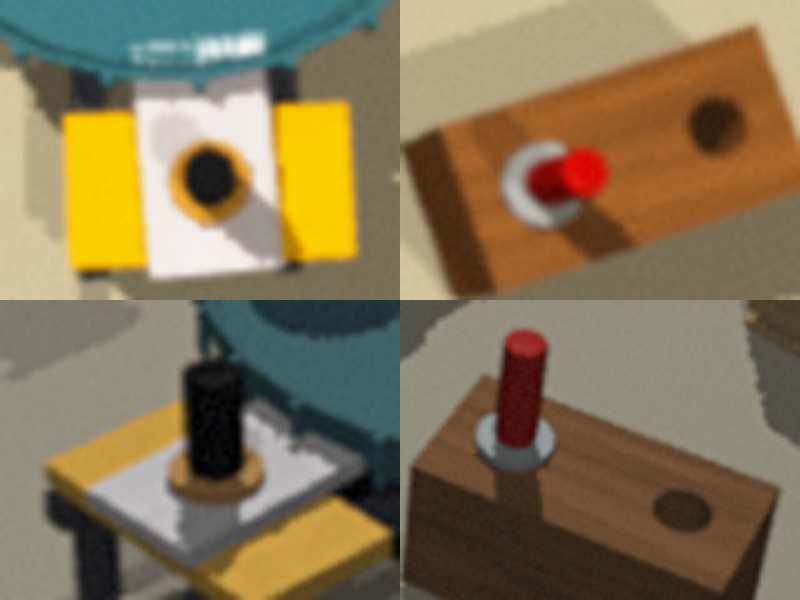

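View pics/side9.png

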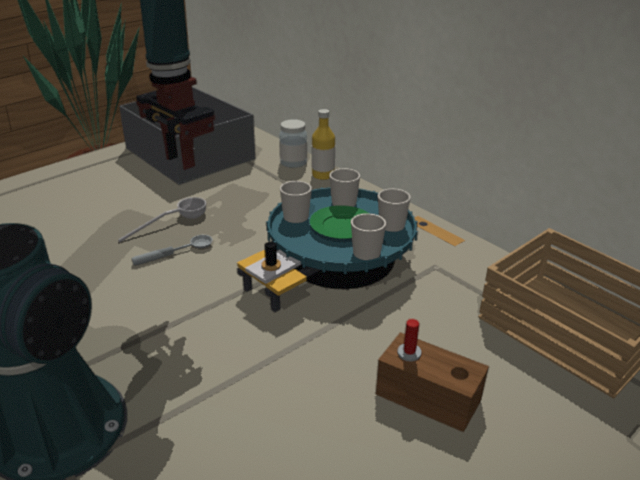

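Run:
```python
from workcell import bot
print(bot.hand_in())
```

```text
the job is handed in; nothing more can be done
None
```

The turntable is locked: the bolt is fully home through both holes and released, and the drift is back in its own socket. I handed the job in at about 30 s of the 72 s allowed; it gave no verdict.

**What I did**
- **Finding the hole:** the wrist camera showed part of the hidden keeper hole through the tab hole, about 10.5 mm towards the robot's right (-y). I lowered the drift tip into the gap where the two holes overlapped, with no contact.
- **Levering the rack round:** I pushed the rack sideways with the drift and eased it down, giving way as it led, until the straight shank filled both holes. The largest wrist force I read was about 10 N, in a brief final sideways press against the keeper.
- **Bolt:** it went down freely and stopped with the arm at 97.7 mm, against 97.8 mm expected for the collar on the tab. The end push was about 13 N, slightly over the suggested 10 N but well under the 45 N limit.

**Last checks**
- **Bolt:** both cameras show it upright with its collar on the tab, and its position matches where I released it.
- **Drift:** it looks the same in its socket as at the start.
- **Crockery and cutlery:** the cups moved only with the rack, and the cutlery is where it was.
- **Gripper:** it is clear of everything.

**One disagreement:** for the drift's collar height above the tab at full depth, the arm's position gave about 7 mm and the side picture about 3–4 mm. Both are inside the judged limit of 12 mm, but the picture figure is below the 5–10 mm you asked for.

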